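Teach a new electronic bin tag on the pick-to-light rail and hold it on its contacts

ROBOT

A 6-joint arm with a two-finger parallel gripper is mounted at the origin on a cart in front of the work surface, level with it; the furniture and walls round the work are solid. World frame = base frame: x ahead of the robot, y to its left, z up, the work surface at z = 0. Lengths are in m, angles in degrees, forces in N, time in s.
With the tool pointing down it reaches from about 0.25 to 0.725 m from the base axis. Payload 9.7 kg.
Tool frame: the origin (TCP) lies at the very end of the fingers, on their centre line; the grasp point (between the pads) lies grasp_offset behind it (grasp_offset is the distance from the TCP to the grasp point, in m); z points along the fingers, y is the line along which they close (so a half turn about z gives the same grasp; the last joint's range is limited). The gripper opens to 85 mm and grips with 20 to 120 N. Pads are 22 mm wide; open, the fingers measure 114 mm over their backs; the gripper's body (76 mm by 85 mm) begins 54 mm behind the grasp point. The pads swing forward as they close: fully open they stand 13 mm farther back than shut.
Start: joints at [-69.901, 4.979, 10.078, 95.1, 0, 90], TCP at [0.189, -0.517, 0.231] pointing down, gripper open.
Joint ranges: [-179.16, 179.16], [-48.56, 103.87], [-65.8, 70.77], [-126.05, 130.52], [-82.76, 87.17], [-180, 180]. Speed limits (degrees/s): [127.2, 127.2, 147.25, 180, 180, 180].

INTERFACE

Orientations are given as [roll, pitch, yaw] about the fixed x, y, z axes, in that order (R = Rz(yaw) Ry(pitch) Rx(roll)).
In Python, from workcell import get_obs, camera, calibration, job_done, recognise, cut_out, mark_of, grasp_offset gives the robot as it stands.
- The arm moves only by the tool servo_tool, never from a script. Its argument "moves" is a list of rows, each a list of 3 entries, a list of its own where there are three numbers: the turn, a rotation vector about the tool's x, y, z in degrees, then the shift along the tool's x, y, z in m, then the opening in per cent of the stroke, from 0 (shut) to 100 (fully open). In form: [[[ax, ay, az], [x, y, z], claw], ...]. A call has 1 to 12 rows; each row shifts and turns the commanded pose from where the row before left it, along the tool's axes as they then stand; what a row does not reach is not made up. A row lasts 1/10 s, in which the tool goes at most 50 mm and 8.59 degrees, less where a joint would pass 70% of its speed; a pose out of reach is approached as far as the arm can. A call is refused whole if a number of a shift passes 0.05 or a number of a turn 8.59, either way. A call with a gripper value outside its range is refused whole. The fingers move at their own pace and stop on an object; "force" is the grip in N (left out, the last holds). Time passes only in rows, so rows that do not move let the fingers close. It gives the time, the measured TCP pose, the force, the opening and the grip force at its end, in the units of the state.
- get_obs(): the state, without advancing time (a new reading comes with each control period).
- camera(name): name is "side" or "top" or "wrist"; returns (picture, depth): 480x640x3 uint8, red, green, blue; 480x640 float32, m along the optical axis (not along the pixel's ray), 0 where there is no reading.
- calibration(name): a dict with "camera_matrix" (3x3 intrinsics, pixels), "R" (3x3) and "t" (3): a world point X has camera coordinates R X + t. Camera axes: x right, y down, z forward; pixel columns grow to the right and rows downward; lengths in m; the calibration is good to about 2 mm. The wrist camera is an equidistant fisheye: a pixel r from the principal point sees the ray r / f radians off the axis. A picture is of the moment at which its call begins: read the wrist's pose just before it. calibration takes no time and is no camera call; for the wrist camera it gives the pose at the moment of the call.
- job_done(): hands the job in; it is judged then, once.
Trained networks look in the newest picture that a camera, given by its name, has taken for a name from the list of things; names that differ only in an ending like _2 or _b are one class to them, and where a whole thing is asked for, a point or a joint stands for the part that bears it (a point fixed in the world has none). Each returns a list of dicts, best first, with "score" (0 to 1); they miss things now and then, are a little off and sometimes report something else, mostly with a low value. They report only what shows in the picture. A call takes as long as a camera call. They do not tell look-alikes from the thing itself.
- recognise(name, camera): "xyz" ([x, y, z] in m, in the coordinates of the camera as it stood for that picture, good to about 4 mm: the middle of the surface that is visible of it).
- cut_out(name, camera): "mask" (480x640 bool, what is visible of it).
- mark_of(name, camera): "xyz" ([x, y, z] in m, in the coordinates of the camera as it stood for that picture, good to about 4 mm: a listed point, or the origin of a listed thing).
The state is a dict: "time": time; "q": joint angles; "qd": joint speeds; "joint_efforts": joint torques, N m; "ee_pos": TCP position; "tcp_rot": TCP orientation; "wrist_force": force on the tool from outside, world axes, zero at the start; "torque": the same for the moment, N m; "opening": finger opening in m; "grasp_force": force on a finger pad.
Only numpy, scipy, OpenCV 4.12 (cv2) and the standard library are available. Lean on these libraries where they do the work, as an engineer would, in place of code of your own. Each camera call takes 0.05 s, during which the arm holds its last target. There are 200 camera calls.

TASK

Teach the new electronic bin tag (yellow band) to the label rail in front of the parts bins: press the red (clear), yellow (teach) and green (enter) buttons of the control box in that order, one at a time, each fully down and let go again. Then pick up the tag and, with its screen facing the front like its neighbour's, push its tongue down behind the rail's front lip in the empty bay until it sits fully home on the lip against the sprung contacts. Finish while still holding it pressed home, because the springs lift it as soon as it is let go; leave the grease tin, the ivory terminal block and the black bushing where they are.

Things in the scene. Friction and masses are not known exactly. Their poses are not given: they have to be found in the camera images.
- tag_center (a point): centre of the new loose tag, 31 mm above its underside: a white electronic label, 54 mm wide (y), 23 deep (x), 62 high (z), about 90 g, standing upright on the bench. x points out of its back, z up; dark-framed screen and yellow band on its front (-x). From 22 mm above its underside to the top it is a solid head: grasp it high there, across the 54 mm width (or the 23 mm depth)
- tag: the same tag, origin at the centre of its underside, axes as above. Below the head two legs with a 12 mm slot between them: front apron 6 mm thick, 54 mm wide; back tongue 5 mm thick, 40 mm wide, flush with the tag's back, tip rounded. The rail's lip goes into the slot, the tongue behind the lip; the apron comes down in front of it
- bay_home (a point): on the fixed rail: where the tag's centre is when the tag is fully home in the middle of the empty bay (9 mm above the lip's edge); x to the rail's back, y along it, z up. The tag has 3 mm of play either way along x and 4 mm along y there
- bay_lip (a point): middle of the lip's top edge at the empty bay, 40 mm above the bench. The lip is an upright wall 4 mm thick, centred here, along y. Behind it a channel 11 mm wide, then the back web, a 6 mm wall 8 mm higher than the lip, against which a tag's back can be felt. Two black cheeks in the channel, 48 mm apart, 3 mm lower than the lip, bound the bay
- rail: the fixed rail, 262 mm long (y), 74 mm deep, origin under its middle on the bench; x to its back, z up. Apart from a neighbour tag (blue band, same shape, fixed, 120 mm from the empty bay towards -y) nothing on it is higher than 48 mm; in front of the lip there is free room down to the 6 mm foot plate
- contact (a joint): travel in m of the sprung contact carriage (black, brass pins, 34 mm long) in the channel of the empty bay, pressed down: 0 = free, its top 15 mm below the lip's edge; 0.007 = tag fully home, head resting on the lip. The spring pushes up with 2.2 N at 0 and 8.2 N at 0.007
- red_key_top (a point): centre of the top of the red round button (24 mm across) on the control box's level top; z up, it is pressed straight down. The three buttons stand in a row along the box, 50 mm apart, tops 56 mm above the bench, in any order
- yellow_key_top (a point): the same for the yellow button
- green_key_top (a point): the same for the green button
- red_key (a joint): travel of the red button in m: 0 = up, 0.006 = fully down (5 N)
- yellow_key (a joint): the same for the yellow button
- green_key (a joint): the same for the green button
- control_box: the fixed grey control box, 86 x 166 mm (x, y), 38 mm high, origin at the centre of its underside
- grease_tin: loose green and white tin, 66 mm across, 38 mm high, origin at the centre of its underside; bystander
- terminal_block: loose ivory moulded block, 15 x 20 x 24 mm, origin at the centre of its underside; bystander
- bushing: loose black flanged bushing, 21 mm across, 14 mm high, origin at the centre of its underside; bystander
There are look-alikes about, which are no part of the job. What is shaped like the tag but purple is not meant.

How it is judged (in metres and radians):
On the way, in this order (a step that is already met when the one before it is completed fails the run):
1. the red button is pressed down, alone (value of joint red_key above 0.0045 m and value of joint each of yellow_key, green_key below 0.0015 m), for 0.05 s.
2. then the yellow button, alone (value of joint yellow_key above 0.0045 m and value of joint each of red_key, green_key below 0.0015 m), for 0.05 s.
3. then the green button, alone (value of joint green_key above 0.0045 m and value of joint each of red_key, yellow_key below 0.0015 m), for 0.05 s.
4. then the tag is lifted off the bench (height (world z) of tag above 0.03 m and contact force between the fingers and tag above 1 N), for 0.1 s.
At the end, for the whole second after the job is handed in: Fingers hold the tag (over 3 N), at rest, screen to the front, within 0.1 rad of upright and 0.12 rad of the rail; head within 2 mm of its seat on the lip, centre within 5 mm across and 7 mm along; contact carriage at least 5 mm down; all buttons up (z of tag_center in the frame of bay_home below 0.002 m and x of tag_center in the frame of bay_home between -0.005 and 0.005 m and y of tag_center in the frame of bay_home between -0.007 and 0.007 m and angle between tag's own z axis and vertical below 0.1 rad and angle between the x axis of tag and the x axis of rail, either way round below 0.12 rad and value of joint contact above 0.005 m and contact force between the fingers and tag above 3 N and linear speed of tag below 0.02 m/s and value of joint each of red_key, yellow_key, green_key below 0.0015 m); the arm keeps its last pose, push and grip.
It fails at once if two buttons are down at once (value of joint each of red_key, yellow_key above 0.003 m or value of joint each of red_key, green_key above 0.003 m or value of joint each of yellow_key, green_key above 0.003 m).
It fails at once if the grease tin, terminal block or bushing is moved more than 30 mm (distance of any of grease_tin, terminal_block, bushing from where it was at the start of the episode above 0.03 m).
It also fails if it takes over 58 s, if anything falls off the work surface, if the arm or the gripper's body presses on something with over 40 N, if the wrist force passes 120 N, or if a joint passes its speed limit or range.

## Working session

There is one attempt and no reset: what is moved stays moved. The work goes in short steps, Python scripts to look and compute and a tool call to move; the robot and the scene stay as the last step left them, time stands still between calls to the robot, and variables do not carry over. Pictures are saved under pics/ and viewed, at most 10 in all, crops included, and the job is handed in when it is done.

Besides the shell and the picture viewer there is one more tool, called after "Call:" in YAML: its name, and indented under it one key for each argument. servo_tool: Moves the arm, as the interface text tells. Its arguments: {"type":"object","properties":{"moves":{"type":"array"},"force":{"type":"number"}},"required":["moves"]}

```bash
mkdir -p pics; ls
cat > h.py <<'E'
import numpy as np, cv2
from workcell import *
def w(p,c):
    k=calibration(c); return np.array(k["R"]).T@(np.array(p)-np.array(k["t"]))
def px(X,c):
    k=calibration(c); p=np.array(k["R"])@np.array(X)+np.array(k["t"]); q=np.array(k["camera_matrix"])@p; return (q[:2]/q[2]).round()
def save(n,im): cv2.imwrite("pics/"+n+".png",im[:,:,::-1])
E
python3 - <<'E'
from h import *
print(grasp_offset if not callable(grasp_offset) else grasp_offset())
o=get_obs(); print(o["ee_pos"],o["tcp_rot"],o["opening"],o["time"])
ims=[]
for c in ("top","side"):
    im,d=camera(c); save(c,im); np.save(c+"_d.npy",d)
    for n in ("tag","tag_center","bay_home","bay_lip","rail","red_key_top","yellow_key_top","green_key_top","control_box","grease_tin","terminal_block","bushing"):
        for r in mark_of(n,c)[:4]:
            X=w(r["xyz"],c); print(c,n,round(r["score"],2),X.round(3),px(X,c))
print(get_obs()["time"])
E
```

```text
pics
0.0187
[ 0.1889557  -0.51627754  0.23059992] [-1.79926886e+02  5.15409454e-04  2.01014874e+01] 0.0852580761235324 0.0
top tag 0.95 [ 0.358 -0.379  0.   ] [456. 274.]
top tag 0.6 [ 0.405 -0.276  0.006] [410. 255.]
top tag_center 0.85 [ 0.406 -0.282  0.03 ] [415. 253.]
top tag_center 0.82 [ 0.356 -0.38   0.035] [461. 274.]
top bay_home 0.95 [0.433 0.022 0.049] [279. 243.]
top bay_lip 0.94 [0.44  0.025 0.039] [278. 241.]
top bay_lip 0.28 [0.387 0.266 0.059] [166. 267.]
top rail 0.7 [ 0.447 -0.039  0.002] [306. 240.]
top red_key_top 0.64 [0.387 0.267 0.06 ] [166. 267.]
top red_key_top 0.59 [ 0.492 -0.301  0.002] [419. 218.]
top red_key_top 0.16 [ 0.448 -0.039  0.003] [306. 239.]
top yellow_key_top 0.4 [0.386 0.314 0.061] [144. 268.]
top green_key_top 0.41 [0.389 0.217 0.057] [189. 266.]
top control_box 0.61 [0.399 0.263 0.   ] [175. 264.]
top control_box 0.58 [ 0.403 -0.276  0.005] [410. 256.]
top grease_tin 0.69 [ 0.472 -0.409  0.002] [466. 225.]
top terminal_block 0.49 [0.39  0.266 0.055] [167. 266.]
top terminal_block 0.4 [ 0.502 -0.258  0.001] [400. 214.]
top bushing 0.44 [ 0.49
[... 197 characters left out ...]
r 0.66 [ 0.401 -0.28   0.032] [362. 292.]
side bay_home 0.95 [0.439 0.02  0.049] [325. 231.]
side bay_lip 0.82 [0.438 0.022 0.041] [325. 233.]
side bay_lip 0.46 [ 0.4   -0.277  0.032] [361. 292.]
side rail 0.56 [ 0.446 -0.036 -0.001] [336. 256.]
side yellow_key_top 0.6 [0.386 0.317 0.06 ] [272. 193.]
side green_key_top 0.59 [ 0.401 -0.28   0.03 ] [362. 293.]
side green_key_top 0.51 [0.438 0.021 0.043] [325. 233.]
side control_box 0.53 [0.399 0.267 0.003] [281. 216.]
side grease_tin 0.65 [ 0.473 -0.412  0.001] [420. 328.]
side terminal_block 0.46 [ 0.504 -0.257 -0.005] [397. 293.]
side terminal_block 0.38 [0.438 0.02  0.043] [325. 233.]
side bushing 0.57 [ 0.493 -0.304  0.002] [403. 301.]
1.3
```

View pics/top.png

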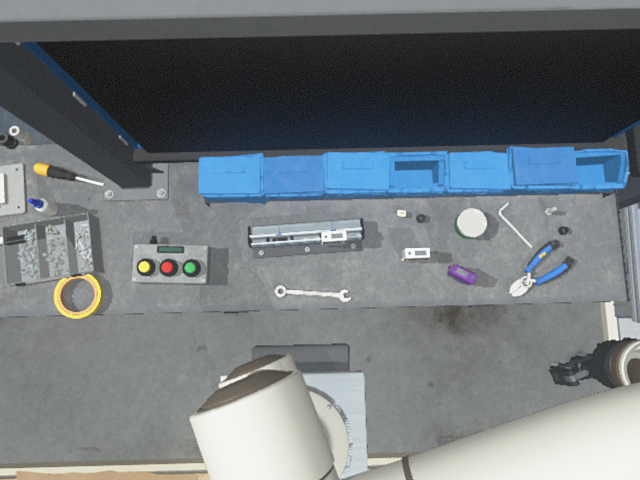

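View pics/side.png

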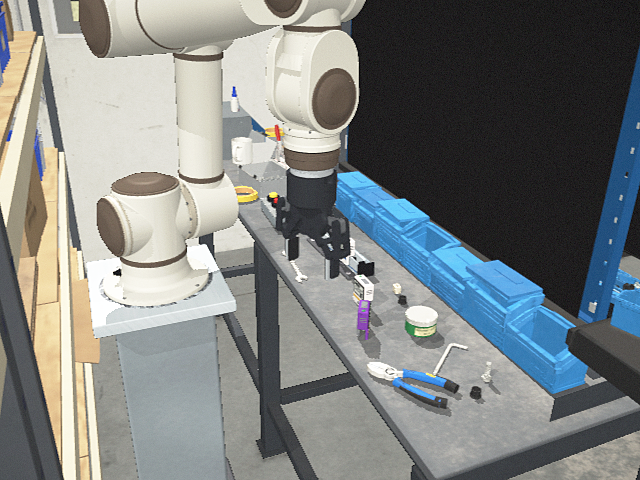

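White tag at top (417,254) / side (362,290); purple look-alike at top (462,274) / side (363,318); the fixed neighbour (blue band) at top (335,237). Choice: the white one. I'll check it in one close crop and measure yaws from depth.

Run:
```python
from h import *
s=cv2.imread("pics/side.png"); t=cv2.imread("pics/top.png")
a=cv2.resize(s[235:345,325:435],(480,480),interpolation=cv2.INTER_CUBIC)
b=cv2.resize(t[205:285,240:440],(800,320)[:2],interpolation=cv2.INTER_CUBIC)[:, :]
c=cv2.resize(t[225:285,380:440],(300,300),interpolation=cv2.INTER_CUBIC)
o=np.zeros((600,800,3),np.uint8); o[:320]=b; o[320:600,:280]=cv2.resize(a,(280,280)); o[320:600,300:580]=cv2.resize(c,(280,280)); cv2.imwrite("pics/crop.png",o)
k=calibration("top"); K=np.array(k["camera_matrix"]); d=np.load("top_d.npy")
v,u=np.mgrid[:480,:640]; P=np.stack([(u-K[0,2])/K[0,0]*d,(v-K[1,2])/K[1,1]*d,d],-1)-np.array(k["t"]); P=P@np.array(k["R"])
P[d==0]=np.nan; np.save("P.npy",P)
def blob(n,lo,hi,x0,x1,y0,y1):
    m=(P[...,2]>lo)&(P[...,2]<hi)&(P[...,0]>x0)&(P[...,0]<x1)&(P[...,1]>y0)&(P[...,1]<y1)
    q=P[m]; r=cv2.minAreaRect((q[:,:2]*1000).astype(np.float32)); 
    (vx,vy,_,_)=cv2.fitLine(q[:,:2].astype(np.float32),cv2.DIST_L2,0,.01,.01).ravel()
    print(n,len(q),q.mean(0).round(4),r,"long axis deg",np.degrees(np.arctan2(vy,vx)).round(1))
blob("tag",.052,.07,.36,.45,-.33,-.23)
blob("neighbour",.06,.09,.38,.50,-.2,-.0)
blob("rail>30",.034,.056,.38,.52,-.2,.15)
blob("box",.034,.044,.3,.5,.15,.38)
for n,lo,hi,y in(("all keys",.05,.064,0),): blob(n,lo,hi,.35,.42,.18,.35)
print(K[0,0], k["t"])
im=t[:,:,::-1].astype(int)
for n,m in(("r",(im[...,0]>150)&(im[...,1]<80)&(im[...,2]<80)),("y",(im[...,0]>150)&(im[...,1]>130)&(im[...,2]<90)),("g",(im[...,1]>110)&(im[...,0]<70)&(im[...,2]<110))):
    m=m&(P[...,0]>.3)&(P[...,0]<.45)&(P[...,1]>.17)&(P[...,1]<.36); print(n,m.sum(),np.median(P[m],0).round(4),P[m].mean(0).round(4))
```

```text
tag 273 [ 0.4031 -0.2797  0.0626] ((403.3936462402344, -280.18731689453125), (24.14850425720215, 54.21457290649414), 0.674708902835846) long axis deg -89.9
neighbour 295 [ 0.442  -0.0992  0.0796] ((442.8287353515625, -99.41702270507812), (24.477033615112305, 53.23050308227539), 2.7355387210845947) long axis deg -86.8
rail>30 773 [ 0.4538 -0.0335  0.0427] ((455.3281555175781, -38.88641357421875), (54.337974548339844, 259.4949951171875), 2.722344398498535) long axis deg -87.0
box 2019 [0.4007 0.2625 0.0389] ((397.91522216796875, 264.0429992675781), (165.9888458251953, 86.04457092285156), 87.46145629882812) long axis deg 87.0
all keys 577 [0.3874 0.2623 0.0559] ((387.2587890625, 263.6258239746094), (138.4122314453125, 39.305152893066406), 86.42372131347656) long axis deg 87.4
529.2976766367153 [-0.04535456  0.45612556  1.15061169]
r 32 [0.3894 0.2631 0.06  ] [0.3881 0.2643 0.0583]
y 16 [0.3913 0.3121 0.058 ] [0.3915 0.3136 0.0566]
g 7 [0.3874 0.2056 0.059 ] [0.387  0.2105 0.0584]
```

View pics/crop.png

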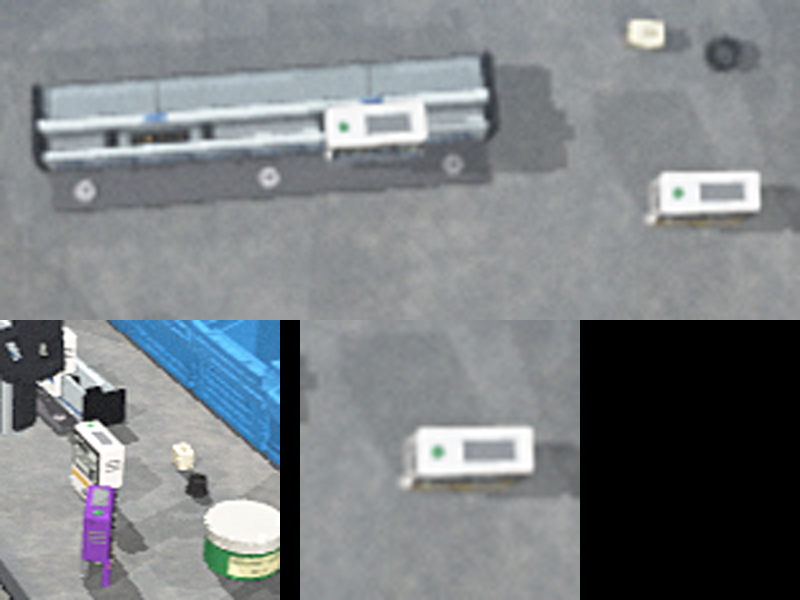

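The crop shows the white tag (crop 440,450) with its yellow band facing front (-x), as the neighbour's does; the purple one is the look-alike. Next I move to above red.

Call:
servo_tool:
  moves:
    - [[0, 0, 8.5], [0, 0, 0], 0]
    - [[0, 0, 8.5], [0, 0, 0], 0]
    - [[0, 0, 0], [0.0133, -0.0444, 0], 0]
    - [[0, 0, 0], [0.0133, -0.0444, 0], 0]
    - [[0, 0, 0], [0.0133, -0.0444, 0], 0]
    - [[0, 0, 0], [0.0133, -0.0444, 0], 0]
    - [[0, 0, 0], [0.0133, -0.0444, 0], 0]
    - [[0, 0, 0], [0.0133, -0.0444, 0], 0]
    - [[0, 0, 0], [0.0133, -0.0444, 0], 0]
    - [[0, 0, 0], [0.0133, -0.0444, 0], 0]
    - [[0, 0, 0], [0.0133, -0.0444, 0], 0]
    - [[0, 0, 0], [0.0133, -0.0444, 0], 0]

```text
time: 2.5
ee_pos: [0.2977, -0.0643, 0.2316]
tcp_rot: [180.0, -0.1, 3.1]
wrist_force: [1.9, -0.4, -0.3]
opening: 0.0003
grasp_force: 0.0
```

Call:
servo_tool:
  moves:
    - [[0, 0, 0], [0.0134, -0.0405, 0], 0]
    - [[0, 0, 0], [0.0134, -0.0405, 0], 0]
    - [[0, 0, 0], [0.0134, -0.0405, 0], 0]
    - [[0, 0, 0], [0.0134, -0.0405, 0.01], 0]
    - [[0, 0, 0], [0.0134, -0.0405, 0.02], 0]
    - [[0, 0, 0], [0.0134, -0.0405, 0.02], 0]
    - [[0, 0, 0], [0.0134, -0.0405, 0.02], 0]
    - [[0, 0, 0], [0.0, 0, 0.02], 0]
    - [[0, 0, 0], [0, 0, 0.02], 0]
    - [[0, 0, 0], [0, 0, 0], 0]
    - [[0, 0, 0], [0, 0, 0], 0]

```text
time: 3.6
ee_pos: [0.3813, 0.1008, 0.1295]
tcp_rot: [-174.3, 0.1, 10.8]
wrist_force: [0.6, 0.1, 0.6]
opening: -0.0003
grasp_force: 0.0
```

Run:
```python
from h import *
o=get_obs(); print(o["q"],o["qd"],o["ee_pos"],o["tcp_rot"],o["joint_efforts"],o["wrist_force"])
```

```text
[ 10.72235818 -17.41567787 -21.7727875   85.75731696   5.66577858
 179.95246003] [ 0.19696184 -0.54551473  1.5262444   0.37781467 -0.01570305 -0.00888788] [0.38134752 0.10084723 0.1295162 ] [-1.74334129e+02  1.09733143e-01  1.07696660e+01] [ 8.89056874e-02 -2.68469185e+01  4.52937555e+01 -1.29030361e-01
  3.17918826e-01  2.81914421e-03] [0.56292389 0.11728237 0.59155728]
```

```bash
cat >> h.py <<'E'
from scipy.spatial.transform import Rotation as Ro
def turn(yaw):
    o=get_obs(); R=Ro.from_euler("xyz",o["tcp_rot"],degrees=True)
    return (R.inv()*Ro.from_euler("xyz",[180,0,yaw],degrees=True)).as_rotvec(degrees=True)
def shift(p):
    o=get_obs(); R=Ro.from_euler("xyz",o["tcp_rot"],degrees=True); return R.inv().apply(np.array(p)-o["ee_pos"]).round(4)
E
python3 -c "
from h import *
print(turn(90), turn(90)/10)"
```

```text
[ -4.80844884  -3.82570908 -79.166744  ] [-0.48084488 -0.38257091 -7.9166744 ]
```

Call:
servo_tool:
  moves:
    - [[-0.48, -0.38, -7.92], [0, 0, 0], 0]
    - [[-0.48, -0.38, -7.92], [0, 0, 0], 0]
    - [[-0.48, -0.38, -7.92], [0, 0, 0], 0]
    - [[-0.48, -0.38, -7.92], [0, 0, 0], 0]
    - [[-0.48, -0.38, -7.92], [0, 0, 0], 0]
    - [[-0.48, -0.38, -7.92], [0, 0, 0], 0]
    - [[-0.48, -0.38, -7.92], [0, 0, 0], 0]
    - [[-0.48, -0.38, -7.92], [0, 0, 0], 0]
    - [[-0.48, -0.38, -7.92], [0, 0, 0], 0]
    - [[-0.48, -0.38, -7.92], [0, 0, 0], 0]
    - [[0, 0, 0], [0, 0, 0], 0]
    - [[0, 0, 0], [0, 0, 0], 0]

```text
time: 4.8
ee_pos: [0.3818, 0.1013, 0.1304]
tcp_rot: [179.9, -0.1, 89.9]
wrist_force: [-0.4, -0.5, -0.1]
opening: 0.0002
grasp_force: 0.0
```

Call:
servo_tool:
  moves:
    - [[0, 0, 0], [0.041, 0.0014, 0], 0]
    - [[0, 0, 0], [0.041, 0.0014, 0], 0]
    - [[0, 0, 0], [0.041, 0.0014, 0.01], 0]
    - [[0, 0, 0], [0.041, 0.0014, 0.02], 0]
    - [[0, 0, 0], [0, 0, 0.02], 0]
    - [[0, 0, 0], [0, 0, 0], 0]
    - [[0, 0, 0], [0, 0, 0], 0]

```text
time: 5.5
ee_pos: [0.3867, 0.265, 0.0801]
tcp_rot: [180.0, -0.0, 90.0]
wrist_force: [0.0, 0.3, -0.3]
opening: 0.0001
grasp_force: 0.0
```

Run:
```python
from h import *
o=get_obs();print(o["ee_pos"],o["tcp_rot"],o["wrist_force"])
im,d=camera("wrist"); save("w1",im)
k=calibration("wrist"); print(np.array(k["camera_matrix"]))
for n in ("red_key_top","yellow_key_top","green_key_top"):
    for r in mark_of(n,"wrist")[:3]: print(n,round(r["score"],2),w(r["xyz"],"wrist").round(4))
```

```text
[0.38669237 0.26496799 0.08008178] [ 1.79975833e+02 -7.99091377e-03  8.99862798e+01] [ 0.00340792  0.33931058 -0.26697439]
[[371.64829954   0.         317.86734249]
 [  0.         371.64829954 239.13297415]
 [  0.           0.           1.        ]]
red_key_top 0.64 [0.3859 0.2679 0.063 ]
yellow_key_top 0.8 [0.3914 0.3159 0.0588]
green_key_top 0.52 [0.3879 0.219  0.0586]
```

View pics/w1.png

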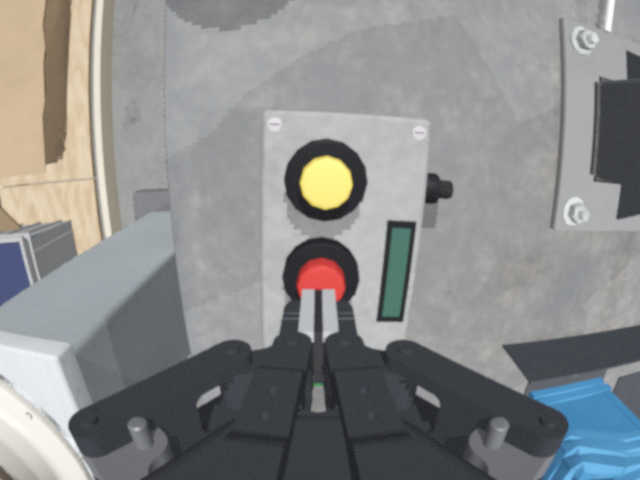

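The fingertips (319,292) are over the red button (320,280) and yellow is at (327,182). Pressing red now.

Call:
servo_tool:
  moves:
    - [[0, 0, 0], [0.002, 0.001, 0.015], 0]
    - [[0, 0, 0], [0, 0, 0.008], 0]
    - [[0, 0, 0], [0, 0, 0.004], 0]
    - [[0, 0, 0], [0, 0, 0.004], 0]
    - [[0, 0, 0], [0, 0, 0], 0]
    - [[0, 0, 0], [0, 0, 0], 0]

```text
time: 6.3
ee_pos: [0.3885, 0.2674, 0.0534]
tcp_rot: [179.7, -0.1, 90.1]
wrist_force: [-11.4, -8.9, 38.4]
opening: -0.0001
grasp_force: 19.1
```

Call:
servo_tool:
  moves:
    - [[0, 0, 0], [0, 0, -0.02], 0]
    - [[0, 0, 0], [-0.045, 0, -0.02], 0]
    - [[0, 0, 0], [-0.045, 0, -0.02], 0]
    - [[0, 0, 0], [0, 0, 0], 0]
    - [[0, 0, 0], [0, 0, 0], 0]

```text
time: 6.8
ee_pos: [0.3883, 0.1767, 0.1094]
tcp_rot: [179.9, -0.1, 90.0]
wrist_force: [0.0, -0.6, -0.3]
opening: 0.0002
grasp_force: 0.0
```

Run:
```python
from h import *
o=get_obs();print(o["ee_pos"],o["tcp_rot"],o["wrist_force"])
im,d=camera("wrist"); save("w2",im)
k=calibration("wrist"); K=np.array(k["camera_matrix"]); R=np.array(k["R"]);t=np.array(k["t"])
v,u=np.mgrid[:480,:640]; x=(u-K[0,2])/K[0,0]; y=(v-K[1,2])/K[1,1]; th=np.hypot(x,y)+1e-9; s=np.tan(th)/th
P=(np.stack([x*s*d,y*s*d,d],-1)-t)@R; P[d==0]=np.nan
hsv=cv2.cvtColor(im,cv2.COLOR_RGB2HSV); H,S,V=[hsv[...,i].astype(int) for i in range(3)]
box=(P[...,0]>.33)&(P[...,0]<.45)&(P[...,1]>.17)&(P[...,1]<.35)&(P[...,2]>.03)&(P[...,2]<.08)
for n,m in(("r",((H<8)|(H>172))),("y",(H>20)&(H<35)),("g",(H>45)&(H<80))):
    m=m&box&(S>130)&(V>80); q=P[m]
    if len(q)<20: print(n,len(q)); continue
    q=q[abs(q[:,2]-np.median(q[:,2]))<.004]
    c,r=cv2.minEnclosingCircle((q[:,:2]*1000).astype(np.float32)); print(n,len(q),np.median(q,0).round(4),c,r)
    dd=np.hypot(P[...,0]-c[0]/1000,P[...,1]-c[1]/1000)
    print([ (rr,np.nanmedian(P[...,2][(dd>rr/1000)&(dd<(rr+1)/1000)]).round(4)) for rr in range(9,24)])
for n in ("red_key_top","yellow_key_top","green_key_top"):
    for r in mark_of(n,"wrist")[:3]: print(n,round(r["score"],2),w(r["xyz"],"wrist").round(4))
```

```text
[0.38830935 0.17671852 0.10940595] [ 1.79857265e+02 -7.73073980e-02  8.99640280e+01] [ 0.01099854 -0.58238648 -0.34394806]
r 1567 [0.3872 0.2661 0.0582] (387.0179748535156, 266.3254089355469) 12.020903587341309
[(9, np.float64(0.0582)), (10, np.float64(0.0577)), (11, np.float64(0.0562)), (12, np.float64(0.0483)), (13, np.float64(0.0484)), (14, np.float64(0.0484)), (15, np.float64(0.0484)), (16, np.float64(0.0484)), (17, np.float64(0.0484)), (18, np.float64(0.0482)), (19, np.float64(0.0474)), (20, np.float64(0.0364)), (21, np.float64(0.0364)), (22, np.float64(0.0364)), (23, np.float64(0.0364))]
y 232 [0.3887 0.3067 0.0562] (389.276611328125, 315.6488952636719) 11.914591789245605
[(9, np.float64(0.0581)), (10, np.float64(0.0576)), (11, np.float64(0.0529)), (12, np.float64(0.0486)), (13, np.float64(0.0485)), (14, np.float64(0.0484)), (15, np.float64(0.0483)), (16, np.float64(0.0484)), (17, np.float64(0.0483)), (18, np.float64(0.0479)), (19, np.float64(0.0427)), (20, np.float64(0.0364)), (21, np.float64(0.0364)), (22, np.float64(0.0365)), (23, np.float64(0.0364))]
g 13
red_key_top 0.84 [0.3876 0.2683 0.0629]
yellow_key_top 0.8 [0.3909 0.3167 0.0575]
green_key_top 0.61 [0.3875 0.2186 0.0567]
```

View pics/w2.png

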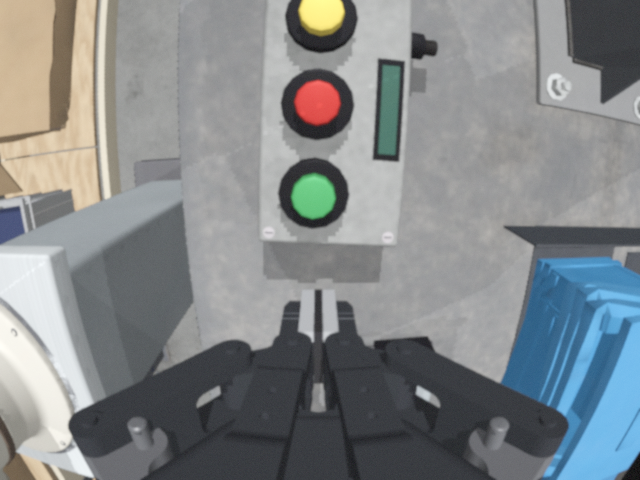

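Call:
servo_tool:
  moves:
    - [[0, 0, 0], [0.045, -0.0006, 0], 0]
    - [[0, 0, 0], [0.0446, -0.0007, 0], 0]
    - [[0, 0, 0], [0, 0, 0.02], 0]
    - [[0, 0, 0], [0, 0, 0.025], 0]
    - [[0, 0, 0], [0, 0, 0], 0]
    - [[0, 0, 0], [0, 0, 0], 0]

```text
time: 7.6
ee_pos: [0.3858, 0.2672, 0.0635]
tcp_rot: [-180.0, 0.0, 90.2]
wrist_force: [0.1, -0.3, 0.7]
opening: -0.0
grasp_force: 0.0
```

Call:
servo_tool:
  moves:
    - [[0, 0, 0], [0, 0, 0.003], 0]
    - [[0, 0, 0], [0, 0, 0], 0]
    - [[0, 0, 0], [0, 0, 0], 0]

```text
time: 7.9
ee_pos: [0.3867, 0.267, 0.0613]
tcp_rot: [179.9, -0.1, 90.1]
wrist_force: [0.0, -0.6, 0.4]
opening: -0.0003
grasp_force: 0.0
```

Call:
servo_tool:
  moves:
    - [[0, 0, 0], [0, 0, 0.003], 0]
    - [[0, 0, 0], [0, 0, 0], 0]
    - [[0, 0, 0], [0, 0, 0], 0]

```text
time: 8.2
ee_pos: [0.3868, 0.2671, 0.058]
tcp_rot: [179.9, -0.0, 90.1]
wrist_force: [2.3, -0.6, 3.7]
opening: -0.0
grasp_force: 1.2
```

Call:
servo_tool:
  moves:
    - [[0, 0, 0], [0, 0, 0.002], 0]
    - [[0, 0, 0], [0, 0, 0], 0]
    - [[0, 0, 0], [0, 0, 0], 0]

```text
time: 8.5
ee_pos: [0.3867, 0.2671, 0.0559]
tcp_rot: [179.9, -0.0, 90.1]
wrist_force: [2.6, 0.1, 2.8]
opening: -0.0001
grasp_force: 1.9
```

Call:
servo_tool:
  moves:
    - [[0, 0, 0], [0, 0, 0.002], 0]
    - [[0, 0, 0], [0, 0, 0], 0]
    - [[0, 0, 0], [0, 0, 0], 0]

```text
time: 8.8
ee_pos: [0.3868, 0.2671, 0.054]
tcp_rot: [179.9, -0.0, 90.1]
wrist_force: [2.9, -0.6, 7.1]
opening: 0.0
grasp_force: 3.4
```

Red bottoms out at TCP z of about 0.0535, so red was pressed fully. Finishing red, then yellow.

Call:
servo_tool:
  moves:
    - [[0, 0, 0], [0, 0, 0.001], 0]
    - [[0, 0, 0], [0, 0, 0], 0]
    - [[0, 0, 0], [0, 0, 0], 0]
    - [[0, 0, 0], [0, 0, -0.025], 0]
    - [[0, 0, 0], [0, 0, 0], 0]
    - [[0, 0, 0], [0.025, 0.0014, 0], 0]
    - [[0, 0, 0], [0.0242, 0.0014, 0], 0]
    - [[0, 0, 0], [0, 0, 0], 0]
    - [[0, 0, 0], [0, 0, 0.01], 0]
    - [[0, 0, 0], [0, 0, 0.009], 0]

```text
time: 9.8
ee_pos: [0.3887, 0.3154, 0.0573]
tcp_rot: [-180.0, 0.0, 90.1]
wrist_force: [-0.6, 1.6, 2.3]
opening: -0.0001
grasp_force: 1.5
```

Call:
servo_tool:
  moves:
    - [[0, 0, 0], [0, 0, 0.003], 0]
    - [[0, 0, 0], [0, 0, 0.003], 0]
    - [[0, 0, 0], [0, 0, 0], 0]
    - [[0, 0, 0], [0, 0, 0], 0]

```text
time: 10.2
ee_pos: [0.3887, 0.3154, 0.0539]
tcp_rot: [180.0, -0.0, 90.1]
wrist_force: [-6.5, -4.3, 14.6]
opening: 0.0005
grasp_force: 7.4
```

Call:
servo_tool:
  moves:
    - [[0, 0, 0], [0, 0, -0.025], 0]
    - [[0, 0, 0], [0, 0, -0.005], 0]
    - [[0, 0, 0], [-0.033, -0.0016, 0], 0]
    - [[0, 0, 0], [-0.033, -0.0016, 0], 0]
    - [[0, 0, 0], [-0.033, -0.0016, 0], 0]
    - [[0, 0, 0], [0, 0, 0], 0]
    - [[0, 0, 0], [0, 0, 0.012], 0]
    - [[0, 0, 0], [0, 0, 0.01], 0]
    - [[0, 0, 0], [0, 0, 0], 0]

```text
time: 11.1
ee_pos: [0.3838, 0.2173, 0.0585]
tcp_rot: [-179.9, 0.0, 90.2]
wrist_force: [-0.2, -1.1, 2.0]
opening: 0.0002
grasp_force: 1.1
```

Call:
servo_tool:
  moves:
    - [[0, 0, 0], [0, 0, 0.004], 0]
    - [[0, 0, 0], [0, 0, 0.004], 0]
    - [[0, 0, 0], [0, 0, 0], 0]
    - [[0, 0, 0], [0, 0, 0], 0]

```text
time: 11.5
ee_pos: [0.3843, 0.2176, 0.0538]
tcp_rot: [179.9, -0.1, 90.2]
wrist_force: [-6.2, -2.7, 16.1]
opening: -0.0001
grasp_force: 7.7
```

Call:
servo_tool:
  moves:
    - [[0, 0, 0], [0, 0, -0.04], 0]
    - [[0, 0, 0], [0, 0, -0.04], 0]
    - [[0, 0, 0], [0, 0, -0.04], 0]
    - [[0, 0, -8.2], [0, 0, 0], 100]
    - [[0, 0, -8.2], [0, 0, 0], 100]
    - [[0, 0, -8.2], [0, 0, 0], 100]
    - [[0, 0, -8.2], [0, 0, 0], 100]
    - [[0, 0, -8.2], [0, 0, 0], 100]
    - [[0, 0, -8.2], [0, 0, 0], 100]
    - [[0, 0, -8.2], [0, 0, 0], 100]
    - [[0, 0, -8.2], [0, 0, 0], 100]
    - [[0, 0, -8.2], [0, 0, 0], 100]

```text
time: 12.7
ee_pos: [0.3844, 0.2175, 0.1723]
tcp_rot: [180.0, 0.0, 164.3]
wrist_force: [0.4, -0.4, -0.2]
opening: 0.0855
grasp_force: 0.0
```

Call:
servo_tool:
  moves:
    - [[0, 0, -8.2], [0, 0, 0], 100]
    - [[0, 0, -8.2], [0, 0, 0], 100]
    - [[0, 0, 0], [0, -0.04, 0], 100]
    - [[0, 0, 0], [0, -0.04, 0], 100]
    - [[0, 0, 0], [0, -0.04, 0], 100]
    - [[0, 0, 0], [0, -0.04, 0], 100]

```text
time: 13.3
ee_pos: [0.3852, 0.0561, 0.1724]
tcp_rot: [180.0, 0.1, -179.6]
wrist_force: [0.7, 0.6, 0.3]
opening: 0.0854
grasp_force: 0.0
```

```bash
cat >> h.py <<'E'
def wcloud():
    im,d=camera("wrist"); k=calibration("wrist"); K=np.array(k["camera_matrix"]); R=np.array(k["R"]);t=np.array(k["t"])
    v,u=np.mgrid[:480,:640]; x=(u-K[0,2])/K[0,0]; y=(v-K[1,2])/K[1,1]; th=np.hypot(x,y)+1e-9; s=np.tan(th)/th
    P=(np.stack([x*s*d,y*s*d,d],-1)-t)@R; P[d==0]=np.nan; return im,P
E
python3 - <<'E'
from h import *
im,P=wcloud(); save("w3",im); np.save("P3.npy",P)
for n in ("bay_home","bay_lip","rail"):
    for r in mark_of(n,"wrist")[:2]: print(n,round(r["score"],2),w(r["xyz"],"wrist").round(4))
print(get_obs()["ee_pos"], -np.array(calibration("wrist")["R"]).T@calibration("wrist")["t"])
# lip profile: height vs x in rail frame at bay
a=np.radians(2.9); c=np.array([.437,.021])
q=P.reshape(-1,3); q=q[np.isfinite(q[:,2])]; e=q[:,:2]-c; X=e@[np.cos(a),np.sin(a)]; Y=e@[-np.sin(a),np.cos(a)]
for lo,hi in((-.045,-.03),(-.02,.02),(.03,.045)):
    m=(Y>lo)&(Y<hi); print(lo,[(b,(np.percentile(q[m&(X>b/1000)&(X<(b+1)/1000),2],90)*1000).round(1)) for b in range(-12,26) if (m&(X>b/1000)&(X<(b+1)/1000)).sum()>3])
E
```

```text
bay_home 0.97 [0.4393 0.0188 0.0524]
bay_lip 0.61 [0.4411 0.0211 0.0395]
rail 0.55 [ 0.4452 -0.0381 -0.0059]
[0.38549769 0.05677246 0.17244623] [0.31012204 0.05654853 0.31410219]
-0.045 [(-12, np.float64(6.1)), (-11, np.float64(6.1)), (-10, np.float64(6.0)), (-9, np.float64(6.1)), (-8, np.float64(6.2)), (-7, np.float64(6.5)), (-6, np.float64(6.0)), (-5, np.float64(6.2)), (-4, np.float64(5.9)), (-3, np.float64(6.0)), (-2, np.float64(16.0)), (-1, np.float64(35.5)), (0, np.float64(39.0)), (1, np.float64(40.2)), (2, np.float64(40.1)), (3, np.float64(38.9)), (5, np.float64(35.9)), (6, np.float64(36.8)), (8, np.float64(36.4)), (9, np.float64(37.3)), (10, np.float64(36.5)), (12, np.float64(36.9)), (13, np.float64(37.4)), (14, np.float64(44.4)), (15, np.float64(46.5)), (16, np.float64(48.0)), (17, np.float64(48.2)), (18, np.float64(48.6)), (19, np.float64(47.3))]
-0.02 [(-12, np.float64(6.0)), (-11, np.float64(6.4)), (-10, np.float64(6.2)), (-9, np.float64(6.0)), (-8, np.float64(6.4)), (-7, np.float64(6.1)), (-6, np.float64(6.1)), (-5, np.float64(5.9)), (-4, np.float64(6.3)), (-3, np.float64
[... 281 characters left out ...]
4(43.4)), (15, np.float64(46.1)), (16, np.float64(48.2)), (17, np.float64(48.1)), (18, np.float64(48.2)), (19, np.float64(48.2)), (20, np.float64(46.7))]
0.03 [(-12, np.float64(7.4)), (-11, np.float64(8.1)), (-10, np.float64(7.5)), (-9, np.float64(6.2)), (-8, np.float64(6.5)), (-7, np.float64(6.1)), (-6, np.float64(6.1)), (-5, np.float64(6.0)), (-4, np.float64(6.5)), (-3, np.float64(6.0)), (-2, np.float64(10.8)), (-1, np.float64(37.7)), (0, np.float64(38.1)), (1, np.float64(40.3)), (2, np.float64(40.1)), (3, np.float64(39.6)), (14, np.float64(39.1)), (15, np.float64(44.4)), (16, np.float64(47.5)), (17, np.float64(48.0)), (18, np.float64(47.7)), (19, np.float64(47.4)), (20, np.float64(47.1))]
```

View pics/w3.png

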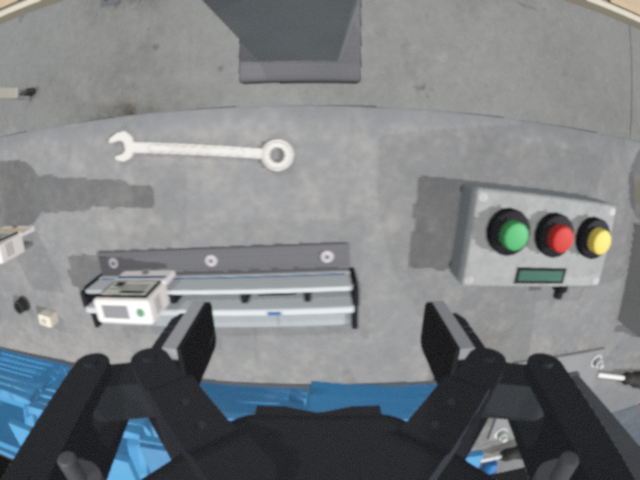

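The wrist view shows the rail bay (280,295) with its lip at world x≈0.4387, and the neighbour at (130,300). Now to above the tag.

Call:
servo_tool:
  moves:
    - [[0, 0, 0], [-0.0022, -0.042, 0], 100]
    - [[0, 0, 0], [-0.0022, -0.042, 0], 100]
    - [[0, 0, 0], [-0.0022, -0.042, 0], 100]
    - [[0, 0, 0], [-0.0022, -0.042, 0], 100]
    - [[0, 0, 0], [-0.0022, -0.042, 0], 100]
    - [[0, 0, 0], [-0.0022, -0.042, 0], 100]
    - [[0, 0, 0], [-0.0022, -0.042, 0], 100]
    - [[0, 0, 0], [-0.0022, -0.042, 0.02], 100]
    - [[0, 0, 0], [0, 0, 0.02], 100]
    - [[0, 0, 0], [0, 0, 0], 100]
    - [[0, 0, 0], [0, 0, 0], 100]

```text
time: 14.6
ee_pos: [0.4054, -0.2775, 0.1324]
tcp_rot: [179.9, 0.0, -179.6]
wrist_force: [-0.1, -1.1, 1.3]
opening: 0.0854
grasp_force: 0.0
```

Run:
```python
from h import *
o=get_obs(); print(o["ee_pos"],o["tcp_rot"],o["q"])
im,P=wcloud(); save("w4",im)
q=P.reshape(-1,3); m=(q[:,2]>.057)&(q[:,2]<.067)&(q[:,0]>.375)&(q[:,0]<.435)&(abs(q[:,1]+.28)<.035); q=q[m]
print(len(q),cv2.minAreaRect((q[:,:2]*1000).astype(np.float32)),q.mean(0))
for n in ("tag_center",):
    for r in mark_of(n,"wrist")[:3]: print(n,round(r["score"],2),w(r["xyz"],"wrist").round(4))
```

```text
[ 0.40535174 -0.27749873  0.1324178 ] [ 1.79927999e+02  1.26648908e-02 -1.79582785e+02] [-3.44335322e+01 -3.86172448e+00 -9.76267398e+00  8.41298016e+01
  6.63245891e-02 -3.48507727e+01]
3078 ((403.93359375, -280.0488586425781), (23.005468368530273, 54.58782196044922), 0.05745414271950722) [ 0.40341317 -0.27993424  0.06155033]
tag_center 0.94 [ 0.4093 -0.2788  0.0338]
tag_center 0.73 [ 0.357  -0.3787  0.0349]
tag_center 0.45 [ 0.4921 -0.3003  0.0024]
```

Call:
servo_tool:
  moves:
    - [[0, 0, 0.3], [0.0017, -0.0025, 0.02], 100]
    - [[0, 0, 0], [0, 0, 0.03], 100]
    - [[0, 0, 0], [0, 0, 0.03], 100]
    - [[0, 0, 0], [0, 0, 0.022], 100]
    - [[0, 0, 0], [0, 0, 0], 100]
    - [[0, 0, 0], [0, 0, 0], 45]
    - [[0, 0, 0], [0, 0, 0], 30]
    - [[0, 0, 0], [0, 0, 0], 20]
    - [[0, 0, 0], [0, 0, 0], 20]
    - [[0, 0, 0], [0, 0, 0], 20]
    - [[0, 0, 0], [0, 0, 0], 20]
  force: 60

```text
time: 15.8
ee_pos: [0.4045, -0.2818, 0.0328]
tcp_rot: [-179.9, 0.2, -180.0]
wrist_force: [0.1, 0.4, 5.4]
opening: 0.0533
grasp_force: 63.3
```

Call:
servo_tool:
  moves:
    - [[0, 0, 0], [0, 0, -0.02], 20]
    - [[0, 0, 0], [0, 0, -0.03], 20]
    - [[0, 0, 0], [0, 0, -0.03], 20]
    - [[0, 0, 0], [0, 0, -0.03], 20]
    - [[0, 0, 0], [0, 0, -0.02], 20]
    - [[0, 0, 0], [-0.0033, 0.03, 0], 20]
    - [[0, 0, 0], [-0.0033, 0.03, 0], 20]
    - [[0, 0, 0], [-0.0033, 0.03, 0], 20]
    - [[0, 0, 0], [-0.0033, 0.03, 0], 20]
    - [[0, 0, 0], [-0.0033, 0.03, 0], 20]

```text
time: 16.8
ee_pos: [0.4197, -0.1302, 0.1617]
tcp_rot: [-180.0, 0.2, -180.0]
wrist_force: [1.2, 0.3, -1.0]
opening: 0.0531
grasp_force: 63.3
```

Call:
servo_tool:
  moves:
    - [[0, 0, -1.0], [-0.0033, 0.03, 0], 20]
    - [[0, 0, -1.0], [-0.0033, 0.03, 0], 20]
    - [[0, 0, -0.8], [-0.0033, 0.03, 0], 20]
    - [[0, 0, 0], [-0.0033, 0.03, 0], 20]
    - [[0, 0, 0], [-0.0033, 0.03, 0], 20]
    - [[0, 0, 0], [0, 0, 0], 20]
    - [[0, 0, 0], [0, 0, 0], 20]
    - [[0, 0, 0], [0, 0, 0], 20]

```text
time: 17.6
ee_pos: [0.4316, 0.0186, 0.1611]
tcp_rot: [180.0, 0.1, -177.2]
wrist_force: [0.5, 0.1, -0.3]
opening: 0.0527
grasp_force: 63.4
```

Run:
```python
from h import *
o=get_obs(); print(o["ee_pos"],o["tcp_rot"],o["q"],o["wrist_force"],o["opening"])
im,P=wcloud(); save("w5",im)
q=P.reshape(-1,3); e=o["ee_pos"]
m=(abs(q[:,0]-e[0])<.03)&(abs(q[:,1]-e[1])<.026)&(q[:,2]>e[2]+.015)&(q[:,2]<e[2]+.045); r=q[m]
m2=np.isfinite(r[:,2]); print("topish",len(r),r.min(0),r.max(0),np.percentile(r[:,2],[5,50,95]))
m=(abs(q[:,1]-e[1])<.02)&(q[:,0]>e[0]-.03)&(q[:,0]<e[0]+.0)&(q[:,2]>e[2]-.05)&(q[:,2]<e[2]+.03); r=q[m]
for z in np.arange(-.04,.035,.006):
    s=r[abs(r[:,2]-e[2]-z)<.003]; print(round(z,3),len(s),(np.median(s,0).round(4) if len(s) else ""))
for r in mark_of("tag_center","wrist")[:2]+mark_of("bay_home","wrist")[:1]: print(round(r["score"],2),w(r["xyz"],"wrist").round(4))
```

```text
[0.43157748 0.01859521 0.16111116] [ 1.79992760e+02  9.72004900e-02 -1.77204271e+02] [ 2.46200507e+00 -1.21515644e+01 -1.39585178e+01  8.80958899e+01
  7.80592533e-03 -3.33723651e-01] [ 0.48465686  0.08747191 -0.28880883] 0.052708267719369824
topish 9506 [ 0.41766802 -0.00739878  0.17611212] [0.44377763 0.0445868  0.20162393] [0.17910701 0.18895077 0.19042688]
-0.04 0 
-0.034 61 [0.4201 0.0148 0.1294]
-0.028 367 [0.4199 0.0182 0.1332]
-0.022 386 [0.4199 0.0182 0.1387]
-0.016 438 [0.4198 0.0189 0.1457]
-0.01 429 [0.4201 0.0192 0.1502]
-0.004 447 [0.4194 0.0182 0.1577]
0.002 592 [0.4193 0.0182 0.1636]
0.008 650 [0.4194 0.0192 0.1689]
0.014 692 [0.4193 0.0178 0.1752]
0.02 1049 [0.4197 0.0186 0.1814]
0.026 3425 [0.4238 0.019  0.1889]
0.032 390 [0.428  0.0198 0.1904]
0.67 [0.4343 0.0213 0.1613]
0.65 [0.437  0.0197 0.0488]
```

View pics/w5.png

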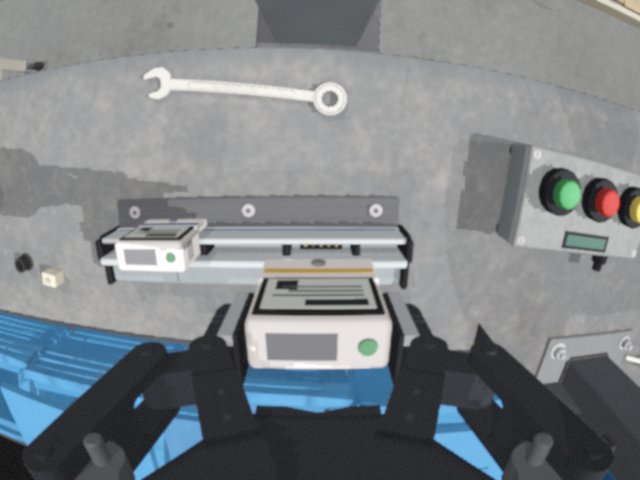

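The tag hangs square (screen to the front, 320,295) and the bay's contact pins are at (322,245). Aligning and descending.

Call:
servo_tool:
  moves:
    - [[0, 0, 0], [-0.0069, 0.0021, 0.02], 20]
    - [[0, 0, 0], [0, 0, 0.03], 20]
    - [[0, 0, 0], [0, 0, 0.02], 20]
    - [[0, 0, 0], [0, 0, 0.01], 20]
    - [[0, 0, 0], [0, 0, 0], 20]
    - [[0, 0, 0], [0, 0, 0], 20]

```text
time: 18.35
ee_pos: [0.4387, 0.0214, 0.0815]
tcp_rot: [180.0, 0.1, -177.2]
wrist_force: [0.8, -0.3, -1.1]
opening: 0.0529
grasp_force: 63.4
```

Call:
servo_tool:
  moves:
    - [[0, 0, 0], [0, 0, 0.004], 20]
    - [[0, 0, 0], [0, 0, 0.004], 20]
    - [[0, 0, 0], [0, 0, 0.002], 20]
    - [[0, 0, 0], [0, 0, 0], 20]
    - [[0, 0, 0], [0, 0, 0], 20]

```text
time: 18.85
ee_pos: [0.4383, 0.0216, 0.0706]
tcp_rot: [180.0, 0.1, -177.2]
wrist_force: [-0.5, -1.2, -2.0]
opening: 0.0533
grasp_force: 63.4
```

Call:
servo_tool:
  moves:
    - [[0, 0, 0], [0, 0, 0.003], 20]
    - [[0, 0, 0], [0, 0, 0.003], 20]
    - [[0, 0, 0], [0, 0, 0.003], 20]
    - [[0, 0, 0], [0, 0, 0], 20]
    - [[0, 0, 0], [0, 0, 0], 20]

```text
time: 19.35
ee_pos: [0.4383, 0.0216, 0.0615]
tcp_rot: [180.0, 0.0, -177.2]
wrist_force: [-0.5, 0.2, -0.2]
opening: 0.053
grasp_force: 63.4
```

Call:
servo_tool:
  moves:
    - [[0, 0, 0], [0, 0, 0.003], 20]
    - [[0, 0, 0], [0, 0, 0.003], 20]
    - [[0, 0, 0], [0, 0, 0.002], 20]
    - [[0, 0, 0], [0, 0, 0], 20]
    - [[0, 0, 0], [0, 0, 0], 20]

```text
time: 19.85
ee_pos: [0.4386, 0.0216, 0.0539]
tcp_rot: [180.0, 0.1, -177.2]
wrist_force: [0.7, -0.1, 4.2]
opening: 0.0528
grasp_force: 63.8
```

Spring contact. Pressing on to the lip, with more grip.

Call:
servo_tool:
  moves:
    - [[0, 0, 0], [0, 0, 0.001], 20]
    - [[0, 0, 0], [0, 0, 0.001], 20]
    - [[0, 0, 0], [0, 0, 0.001], 20]
    - [[0, 0, 0], [0, 0, 0], 20]
    - [[0, 0, 0], [0, 0, 0], 20]
  force: 80

```text
time: 20.35
ee_pos: [0.4386, 0.0216, 0.051]
tcp_rot: [180.0, 0.1, -177.2]
wrist_force: [-0.6, 0.7, 7.1]
opening: 0.0529
grasp_force: 88.5
```

Call:
servo_tool:
  moves:
    - [[0, 0, 0], [0, 0, 0.001], 20]
    - [[0, 0, 0], [0, 0, 0], 20]
    - [[0, 0, 0], [0, 0, 0], 20]

```text
time: 20.65
ee_pos: [0.4387, 0.0216, 0.0508]
tcp_rot: [180.0, 0.1, -177.2]
wrist_force: [-3.9, 0.1, 15.1]
opening: 0.0528
grasp_force: 89.5
```

Run:
```python
from h import *
im,P=wcloud(); q=P.reshape(-1,3)
for n,c in(("tag",(.438,.021)),("nb",(.443,-.0994))):
    m=(abs(q[:,0]-c[0])<.009)&(abs(q[:,1]-c[1])<.018)&(q[:,2]>.06)&(q[:,2]<.1); s=q[m]; print(n,len(s),np.median(s,0).round(4))
im,_=camera("top"); 
for r in mark_of("tag_center","top")[:4]: print(round(r["score"],2),w(r["xyz"],"top").round(4))
for n in ("red_key_top","yellow_key_top","green_key_top"): 
    for r in mark_of(n,"top")[:1]: print(n,w(r["xyz"],"top").round(3))
o=get_obs(); print(o["wrist_force"],o["ee_pos"],o["grasp_force"],o["time"])
```

```text
tag 4328 [0.4367 0.0204 0.0791]
nb 1945 [ 0.442  -0.0985  0.0791]
0.49 [0.3885 0.3148 0.0601]
red_key_top [ 0.446 -0.04   0.003]
yellow_key_top [0.392 0.314 0.061]
green_key_top [0.389 0.215 0.06 ]
[-3.77250754 -0.04404213 13.96925385] [0.43870626 0.02162003 0.05078892] 89.50132012367249 20.95
```

The tag's top is level with the neighbour's, and the force steps up beyond the spring's, so it is home.

```bash
python3 -c "
from workcell import *
print(job_done())"
```

```text
the job is handed in; nothing more can be done
None
```

The job is handed in: red, yellow and green were pressed in order (red twice before yellow), and the tag is held pressed home in the bay, level with its neighbour, 15 N on the lip; the judge's verdict was not shown.

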